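# Fit the bayonet wrist collar that matches the forearm's stub and hold it home

## Task

One of the two steel wrist stubs is mounted on the round white forearm; the other is only parked on the square plywood block. Pick up the knurled collar that fits the forearm's stub (wide collar for the wide stub, narrow collar for the narrow stub), put it over that stub, turn it until its hidden keyways drop over the stub's pins, and push it down against its spring until it sits fully home on the stub's flange. Finish while still holding it pushed home in the gripper, and leave the other collar and everything else on the bench where they are.

Things in the scene. Friction and masses are not known exactly. Their poses are not given: they have to be found in the camera images.
- forearm: White, round, tapered end of a printed forearm standing on a red disc (116 mm across, 8 mm thick), fixed to the bench; 80 mm tall, 76 mm across its top. Origin: centre of its underside; z up. One of the stubs stands centred on its top. It may be left or right of the plywood block.
- spare_block: Plain square plywood block, 90 x 90 x 80 mm tall, fixed. Origin: centre of its underside. The stub that is not in use stands centred on its top.
- stub_l: The wide wrist stub, steel, fixed on the forearm or on the block (varies). Origin: centre of its underside, 80 mm above the bench; z up. Upward from there: flange 68 mm across, 0 to 10 mm; sprung dark ring 50 mm across round the stem, top at 17 mm, can be pushed flush with the flange; stem 40 mm in diameter up to 47 mm, its top 4 mm tapered in by 3 mm.
- pin_level_l (a point): On the axis of stub_l, 32.5 mm above its origin, level with the upper sides of its three radial pins: 5 mm diameter, 120 degrees apart, tips 24.5 mm from the axis. Their direction differs every time and is NOT given by any listed orientation. The collar, put over the stem, rests on the pins here until its keyways meet them.
- flange_l (a point): On the axis of stub_l at the level of the flange's upper face, 10 mm above its origin: where the collar's underside lies when fully home.
- stub_s: The narrow wrist stub, steel, on the block or on the forearm (the other one). Same heights and flange as stub_l, but its stem is 26 mm in diameter and its sprung ring 36 mm across.
- pin_level_s (a point): The same for stub_s: upper side of the three pins, 32.5 mm above its origin, tips 17.5 mm from the axis, direction unknown.
- flange_s (a point): The same for stub_s: flange's upper face, 10 mm above its origin.
- collar_l: The wide knurled aluminium collar, loose, upright on the bench: ring 58 mm outside, 34 mm tall, bore 43 mm (fits stub_l), about 0.11 kg. Origin: centre of its underside; z its axis. Inside it are three hidden keyways 120 degrees apart, about 8 mm wide, from the underside up to 26 mm, closed on top; where they lie round the collar is not given.
- collar_top_l (a point): Centre of the upper rim of collar_l, 34 mm above its origin. Turning the collar on the pins either way, within at most 120 degrees the keyways meet the pins (window about +-0.08 rad); then it drops freely 15 mm onto the sprung ring and can be pushed 7 mm more, against the spring, onto the flange.
- collar_s: The narrow knurled aluminium collar, loose, upright: 44 mm outside, 34 mm tall, bore 29 mm (fits stub_s), about 0.08 kg. Origin, keyways and behaviour as for collar_l.
- collar_top_s (a point): Centre of the upper rim of collar_s, 34 mm above its origin; window of its keyways about +-0.1 rad.
- spring_l (a joint): How far the sprung ring of stub_l is pushed down, m: 0 free, 0.007 flush with the flange. It pushes up with 6 N when free, 12 N when flush, and lifts the collar again if it is let go.
- spring_s (a joint): The same for stub_s.
- servo: Small black servo motor, 54 x 20 x 40 mm, loose, standing between the two collars; not to be disturbed. Origin: centre of its underside.
- screwdriver: Screwdriver lying on the bench, loose; bystander.
- screw_jar: Small closed jar, 52 mm across, 60 mm tall, loose; bystander.
- bearing: Small steel bearing ring, 32 mm across, 10 mm tall, loose; bystander.
Things that resemble listed ones, but are neither listed nor needed, are in the scene too. What is shaped like the collar_l but green is not meant. What is shaped like the forearm but green is not meant.

How it is judged:
On the way, in this order (a step that is already met when the one before it is completed fails the run):
1. the collar that fits the forearm's stub is lifted in the gripper (((horizontal distance between stub_l and forearm below 0.03 m and height (world z) of collar_l above 0.03 m and contact force between the fingers and collar_l above 1 N) or (horizontal distance between stub_s and forearm below 0.03 m and height (world z) of collar_s above 0.03 m and contact force between the fingers and collar_s above 1 N))), for 0.1 s.
2. the collar's keyways have dropped over the pins of the forearm's stub (((horizontal distance between stub_l and forearm below 0.03 m and horizontal distance between collar_l and stub_l below 0.004 m and angle between collar_l's own z axis and vertical below 0.1 rad and z of collar_l in the frame of stub_l below 0.022 m) or (horizontal distance between stub_s and forearm below 0.03 m and horizontal distance between collar_s and stub_s below 0.004 m and angle between collar_s's own z axis and vertical below 0.1 rad and z of collar_s in the frame of stub_s below 0.022 m))), for 0.1 s.
At the end, for the whole second after the job is handed in: The collar that fits the forearm's stub sits on that stub, upright (within 0.1 rad) and centred (within 4 mm), its underside no more than 2.5 mm off the flange, the sprung ring pushed down at least 4.5 mm, the fingers still touching the collar and holding it there, at rest (((horizontal distance between stub_l and forearm below 0.03 m and horizontal distance between collar_l and stub_l below 0.004 m and angle between collar_l's own z axis and vertical below 0.1 rad and z of collar_l in the frame of stub_l between 0.007 and 0.0125 m and value of joint spring_l above 0.0045 m and contact force between the fingers and collar_l above 1 N and linear speed of collar_l below 0.02 m/s) or (horizontal distance between stub_s and forearm below 0.03 m and horizontal distance between collar_s and stub_s below 0.004 m and angle between collar_s's own z axis and vertical below 0.1 rad and z of collar_s in the frame of stub_s between 0.007 and 0.0125 m and value of joint spring_s above 0.0045 m and contact force between the fingers and collar_s above 1 N and linear speed of collar_s below 0.02 m/s))); the arm keeps its last pose, push and grip.
It fails at once if the collar that does not fit is moved more than 30 mm ((horizontal distance between stub_l and forearm below 0.03 m and distance of collar_s from where it was at the start of the episode above 0.03 m) or (horizontal distance between stub_s and forearm below 0.03 m and distance of collar_l from where it was at the start of the episode above 0.03 m)).
It fails at once if a bystander on the bench is moved more than 30 mm (distance of any of servo, screwdriver, screw_jar, bearing from where it was at the start of the episode above 0.03 m).
It also fails if it takes over 72 s, if anything falls off the work surface, if the arm or the gripper's body presses on something with over 40 N, if the wrist force passes 120 N, or if a joint passes its speed limit or range.

## Robot

A 7-joint arm with a two-finger parallel gripper is mounted at the origin on the work surface. World frame = base frame: x ahead of the robot, y to its left, z up, the work surface at z = 0. Lengths are in m, angles in rad, forces in N, time in s.
With the tool pointing down it reaches from about 0.425 to 0.925 m from the base axis. Payload 6.8 kg.
Tool frame: the origin (TCP) lies between the finger pads; the fingertips stand 22 mm ahead of it and the grasp point (between the pads) lies 3 mm ahead of it; z points along the fingers, y is the line along which they close (so a half turn about z gives the same grasp; the last joint's range is limited). The gripper opens to 85 mm and grips with 20 to 120 N. Pads are 22 mm wide; open, the fingers measure 114 mm over their backs; the gripper's body (76 mm by 85 mm) begins 54 mm behind the grasp point. The pads swing forward as they close: fully open they stand 13 mm farther back than shut.
Start: joints at [-1.45, 0.477, 0.022, 1.555, -0.011, 1.109, -0.083], TCP at [0.153, 0.657, 0.253] pointing down, gripper open.
Joint ranges: [-2.96, 2.96], [-0.34, 2.1], [-1.41, 1.46], [0.24, 2.44], [-1.37, 4.51], [0.17, 1.92], [-2.96, 2.96]. Speed limits (rad/s): [2.39, 2.39, 3.14, 3.14, 3.14, 3.14, 3.14].

## Interface

Orientations are given as a unit quaternion [w, x, y, z].
In Python, from station import bot gives the robot as it stands.
- The arm moves only by the tool servo_tool, never from a script. Its argument "motion" is a list that holds one entry, the list of rows, each a list of 5 numbers: the opening, from 0 (shut) to 1 (fully open), then the shift along the world's x, y, z each as a share of 0.04 m, from -1 to 1, then the turn about the world's z as a share of 0.12 rad, from -1 to 1. A call has 1 to 20 rows; each row shifts and turns the commanded pose from where the row before left it; what a row does not reach is not made up. A row lasts 1/10 s, in which the tool goes at most 50 mm and 8.59 degrees, less where a joint would pass 70% of its speed; a pose out of reach is approached as far as the arm can. A call with a number of a shift or a turn outside -1 to 1 is refused whole. A call with a gripper value outside its range is refused whole. The fingers move at their own pace and stop on an object; "newtons" is the grip in N (left out, the last holds). Time passes only in rows, so rows that do not move let the fingers close. It gives the time, the measured TCP pose, the force, the opening and the grip force at its end, in the units of the state.
- bot.get_obs(): the state, without advancing time (a new reading comes with each control period).
- bot.read_camera(name): name is "scene" or "top" or "wrist"; returns (picture, depth): 384x512x3 uint8, red, green, blue; 384x512 float32, m along the optical axis (not along the pixel's ray), 0 where there is no reading.
- bot.get_calibration(name): a dict with "fovy" (degrees; the focal length in pixels is half the picture's height over the tangent of half this angle, whatever the lens; pixels are square), "cx", "cy" (the principal point, pixels), "view" (4x4, takes a point from world to camera coordinates). Camera axes: x right, y down, z forward; pixel columns grow to the right and rows downward; lengths in m; the calibration is good to about 2 mm. A picture is of the moment at which its call begins: read the wrist's pose just before it. get_calibration takes no time and is no camera call; for the wrist camera it gives the pose at the moment of the call.
- bot.hand_in(): hands the job in; it is judged then, once.
The state is a dict: "t": time; "q": joint angles; "joint_vel": joint speeds; "joint_torque": joint torques, N m; "eef_pos": TCP position; "tool_rot": TCP orientation; "contact_force": force on the tool from outside, world axes, zero at the start; "torque": the same for the moment, N m; "gripper_width": opening from 0.0 (shut) to 1.0 (fully open); "grasp_force": force on a finger pad.
Only numpy, scipy, OpenCV 4.12 (cv2) and the standard library are available. Lean on these libraries where they do the work, as an engineer would, in place of code of your own. Each camera call takes 0.05 s, during which the arm holds its last target. There are 200 camera calls.

## Working session

There is one attempt and no reset: what is moved stays moved. The work goes in short steps, Python scripts to look and compute and a tool call to move; the robot and the scene stay as the last step left them, time stands still between calls to the robot, and variables do not carry over. Pictures are saved under pics/ and viewed, at most 10 in all, crops included, and the job is handed in when it is done.

Besides the shell and the picture viewer there is one more tool, called as name(argument=value, ...), one argument or row to a line, values as JSON. servo_tool: Moves the arm, as the interface text tells. Shift numbers are shares of 0.04 m and turn numbers shares of 0.12 rad, none past 1 either way. Its arguments: {"type":"object","properties":{"motion":{"type":"array"},"newtons":{"type":"number"}},"required":["motion"]}

```bash
mkdir -p pics
cat > h.py <<'E'
import numpy as np, cv2
from station import bot
def cam(n):
    c=bot.get_calibration(n); im,d=bot.read_camera(n); return im,d,c
def pts(d,c):
    h,w=d.shape; f=h/2/np.tan(np.radians(c["fovy"])/2)
    v,u=np.mgrid[:h,:w]
    p=np.stack([(u-c["cx"])/f*d,(v-c["cy"])/f*d,d],-1)
    T=np.linalg.inv(np.array(c["view"])); return p@T[:3,:3].T+T[:3,3]
E
python3 - <<'E'
from h import *
o=bot.get_obs(); print({k:np.round(v,3) for k,v in o.items()})
a=[]
for n in("top","scene"):
    im,d,c=cam(n); np.savez(n,im=im,d=d,p=pts(d,c)); a.append(im[...,::-1])
    print(n,c["fovy"],np.round(c["view"],3))
cv2.imwrite("pics/top.png",cv2.resize(a[0],(800,600))); cv2.imwrite("pics/scene.png",cv2.resize(a[1],(800,600)))
E
```

```text
{'t': np.float64(0.0), 'q': array([-1.45 ,  0.478,  0.022,  1.556, -0.012,  1.109, -0.083]), 'joint_vel': array([ 0.001, -0.   , -0.001,  0.   , -0.001, -0.   ,  0.   ]), 'joint_torque': array([-0.0000e+00, -5.9646e+01,  1.6080e+00, -2.8120e+01,  1.2000e-02,
        9.0000e-03, -0.0000e+00]), 'eef_pos': array([0.153, 0.657, 0.252]), 'tool_rot': array([-0.   ,  0.114,  0.993, -0.001]), 'contact_force': array([-0.169, -0.481,  0.264]), 'torque': array([ 0.02 , -0.037, -0.012]), 'grasp_force': np.float64(0.0), 'gripper_width': np.float64(1.001)}
top 44.00784125833708 [[ 1.000e-03 -1.000e+00  2.300e-02  1.000e-03]
 [-9.860e-01 -5.000e-03 -1.680e-01  5.500e-01]
 [ 1.680e-01 -2.300e-02 -9.860e-01  1.261e+00]
 [ 0.000e+00  0.000e+00  0.000e+00  1.000e+00]]
scene 52.720906633132294 [[ 0.566  0.824 -0.019 -0.314]
 [ 0.439 -0.321 -0.839 -0.136]
 [-0.697  0.467 -0.543  1.341]
 [ 0.     0.     0.     1.   ]]
```

View pics/top.png

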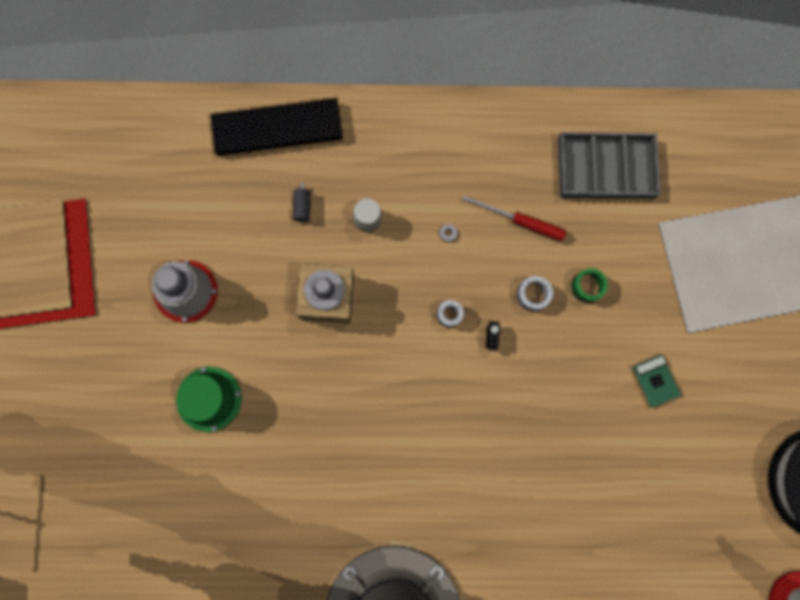

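View pics/scene.png

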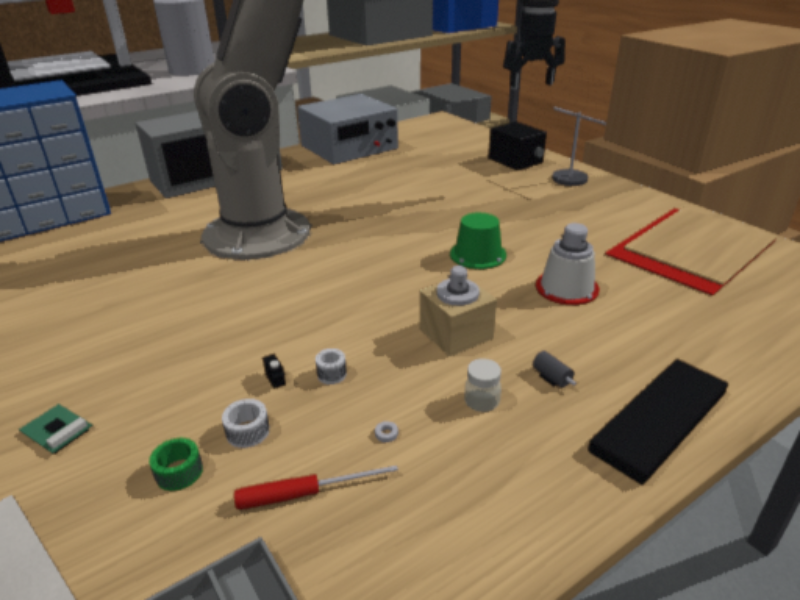

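The top view shows the white forearm on its red disc at (185,290), the plywood block at (325,290), the narrow collar at (450,312), the wide metal collar at (536,293), and the servo at (493,335). The green collar at (590,285) and green forearm at (208,400) are decoys. Next I measure the stems and both collars, and take an enlarged crop to confirm.

Run:
```python
from h import *
def circ(p):
    A=np.c_[2*p,np.ones(len(p))]; s=np.linalg.lstsq(A,(p**2).sum(1),rcond=None)[0]; return s[:2],np.sqrt(s[2]+s[:2]@s[:2])
R={"fore":(95,150,145,208),"block":(188,168,230,208),"cs":(276,188,300,212),"cl":(328,174,357,202),"servo":(308,203,324,226),"green":(365,170,390,196)}
for n in ("top","scene"):
    z=np.load(n+".npz"); p=z["p"]
    if n=="top": P=p
    else: P2=p
def rep(Q,name,z0,z1):
    m=(Q[:,2]>z0)&(Q[:,2]<z1); q=Q[m]
    if len(q)<5: print(name,"few",len(q));return
    (c,w,a)=cv2.minAreaRect(q[:,:2].astype(np.float32)*1000); mc,r=cv2.minEnclosingCircle(q[:,:2].astype(np.float32)*1000)
    print(name,len(q),"rect",np.round(c,1),np.round(w,1),round(a),"circ",np.round(mc,1),round(r,1),"zmed",round(np.median(q[:,2])*1000,1))
for k,(a,b,c,d) in R.items():
    Q=P[b:d,a:c].reshape(-1,3)
    rng=[(.12,.14),(.084,.094)] if k in("fore","block") else [(.028,.045)]
    for g in rng:
        rep(Q,k+" top %s"%(g,),*g)
        # same xy region in scene cloud
        m=(Q[:,2]>g[0])&(Q[:,2]<g[1]); 
        if m.sum()<3: continue
        cc=np.median(Q[m],0)[:2]; S=P2.reshape(-1,3); S=S[np.linalg.norm(S[:,:2]-cc,axis=1)<.045]; rep(S,k+" scene",*g)
im=np.load("top.npz")["im"][...,::-1]
A=np.hstack([cv2.resize(im[140:215,90:240],(800,400),interpolation=3)]); B=cv2.resize(im[165:235,265:405],(800,400),interpolation=3)[:200*2]
s=np.load("scene.npz")["im"][...,::-1]
C=cv2.resize(s[140:230,260:390],(400,277),interpolation=3); D=cv2.resize(s[215:315,90:235],(400,277),interpolation=3)
cv2.imwrite("pics/crop.png",np.vstack([np.hstack([cv2.resize(A,(400,200)),cv2.resize(B,(400,200))]),np.hstack([C,D])]))
```

```text
fore top (0.12, 0.14) 189 rect [558.4 374.9] [36.9 38. ] 3 circ [559.  375.2] 19.8 zmed 127.0
fore scene 96 rect [560.4 374.8] [37.  37.1] 62 circ [561.3 374.6] 20.3 zmed 125.5
fore top (0.084, 0.094) 210 rect [559.8 375.5] [68.4 67.9] 67 circ [557.  375.4] 37.0 zmed 90.3
fore scene 134 rect [564.4 367.6] [65.5 53.1] 36 circ [560.9 372.5] 33.9 zmed 89.3
block top (0.12, 0.14) 82 rect [548.1 120. ] [23.5 23.6] 1 circ [548.5 120.6] 13.4 zmed 126.9
block scene 60 rect [551.5 118.5] [24.3 21.4] 51 circ [550.1 118.2] 13.6 zmed 125.2
block top (0.084, 0.094) 376 rect [549.1 120.7] [86.5 85.7] 88 circ [544.4 119.6] 56.8 zmed 90.0
block scene 242 rect [551.9 118. ] [66.8 62.5] 53 circ [549.6 120.3] 35.3 zmed 89.4
cs top (0.028, 0.045) 126 rect [ 517.6 -100.3] [42.4 44.6] 4 circ [ 517.7 -100. ] 22.8 zmed 34.6
cs scene 163 rect [ 517.4 -100.3] [44.9 43.3] 32 circ [ 518.9 -100.1] 23.8 zmed 33.0
cl top (0.028, 0.045) 180 rect [ 554.8 -253.2] [57.3 57.3] 23 circ [ 556.  -253.2] 30.1 zmed 34.4
cl scene 293 rect [ 555.9 -252.8] [57.7 59.6] 67 circ [ 556.2 -254.3] 31.2 zmed 32.9
servo top (0.028, 0.045) 130 rect [ 477.  -175.6] [19.7 52.6] 86 circ [ 477.2 -177. ] 26.9 zmed 35.9
servo scene 126 rect [ 483.  -176.4] [19.8 50.2] 85 circ [ 483.4 -177.4] 25.7 zmed 35.2
green top (0.028, 0.045) 177 rect [ 571.3 -353.1] [57.5 57.3] 90 circ [ 571.7 -353.5] 29.7 zmed 34.1
green scene 369 rect [ 573.1 -352.8] [58.8 59. ] 65 circ [ 572.5 -353.6] 30.6 zmed 33.1
```

View pics/crop.png

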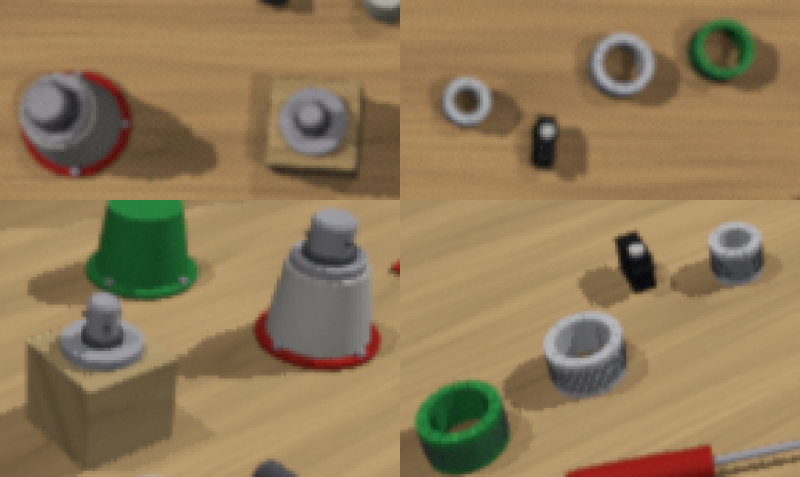

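Forearm at (0.559, 0.375): its stem measures 37–40 mm, so it carries the wide stub. The block's stem is 24 mm. I'm therefore using collar_l at (0.555, -0.253), height 34 mm, diameter 58 mm. The crop confirms it is the metal wide collar, next to the green decoy. I'll close the fingers roughly along x.

servo_tool(
  motion=[
    [[1,0.8,-0.8,0,-1],[1,0.8,-0.8,0,-1],[1,0.8,-0.8,0,-1],[1,0.8,-0.8,0,-1],[1,0.8,-0.8,0,-1],[1,0.8,-0.8,0,-1],[1,0.8,-0.8,0,-1],[1,0.8,-0.8,0,-1],[1,0.8,-0.8,0,-1],[1,0.8,-0.8,0,-1],[1,0.8,-0.8,0,0],[1,0.8,-0.8,0,0],[1,0,-1,0,0],[1,0,-1,0,0],[1,0,-1,0,0],[1,0,-1,0,0],[1,0,-1,0,0],[1,0,-1,0,0],[1,0,-1,0,0],[1,0,-1,0,0]],
  ],
)

```text
t: 2.1
eef_pos: [0.5366, -0.0481, 0.2531]
tool_rot: [-0.0, 0.655, 0.756, -0.0]
contact_force: [0.2, 0.1, -0.3]
gripper_width: 0.999
grasp_force: 0.0
```

servo_tool(
  motion=[
    [[1,0.45,-1,0,0],[1,0,-1,-0.5,0],[1,0,-1,-0.5,0],[1,0,-1,-0.5,0],[1,0,-1,-0.3,0],[1,0,-0.12,0,0],[1,0,0,0,0],[1,0,0,0,0]],
  ],
)

```text
t: 2.9
eef_pos: [0.5554, -0.2501, 0.1812]
tool_rot: [-0.0, 0.655, 0.756, 0.0]
contact_force: [0.5, 0.7, 0.2]
gripper_width: 0.997
grasp_force: 0.0
```

```bash
cat >> h.py <<'E'
def ring(Q,c0,z0,z1,rad):
    Q=Q.reshape(-1,3); q=Q[(Q[:,2]>z0)&(Q[:,2]<z1)&(np.linalg.norm(Q[:,:2]-c0,axis=1)<rad)]
    mc,r=cv2.minEnclosingCircle(q[:,:2].astype(np.float32)*1000); A=cv2.minAreaRect(q[:,:2].astype(np.float32)*1000)
    print(len(q),"circ",np.round(mc,1),round(r,1),"rect",np.round(A[0],1),np.round(A[1],1),"mean",np.round(q.mean(0)*1000,1))
E
python3 - <<'E'
from h import *
print(np.round(bot.get_obs()["eef_pos"],4))
im,d,c=cam("wrist"); P=pts(d,c)
ring(P,(.555,-.253),.030,.040,.04)
cv2.imwrite("pics/w1.png",im[...,::-1])
E
```

```text
[ 0.5554 -0.2501  0.1812]
1626 circ [ 556.2 -253.5] 29.6 rect [ 556.3 -253.2] [57.9 58.2] mean [ 556.2 -252.5   34. ]
```

View pics/w1.png

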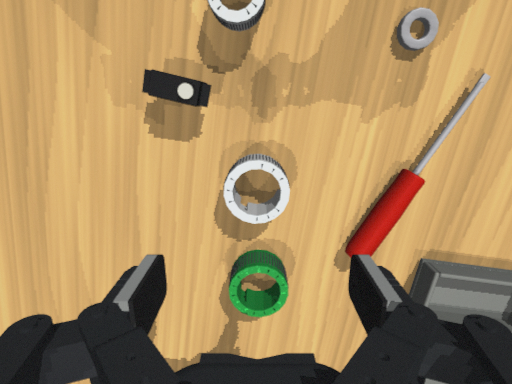

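The wrist view shows the metal collar at (257,190) and the green decoy at (258,285). The fingers will come down left and right of the collar with room to spare. The collar centre is (0.556, -0.253), top at 34.0 mm, which matches the top and scene views.

servo_tool(
  motion=[
    [[1,0.02,-0.08,-1,0],[1,0,0,-1,0],[1,0,0,-1,0],[1,0,0,-0.5,0],[1,0,0,-0.37,0],[1,0,0,0,0],[1,0,0,0,0],[0,0,0,0,0],[0,0,0,0,0],[0,0,0,0,0],[0,0,0,0,0],[0,0,0,0,0],[0,0,0,0,0],[0,0,0,0,0],[0,0,0,0,0]],
  ],
  newtons=70,
)

```text
t: 4.45
eef_pos: [0.5568, -0.2549, 0.0284]
tool_rot: [0.001, 0.655, 0.755, 0.001]
contact_force: [-2.3, 0.5, 9.4]
gripper_width: 0.66
grasp_force: 73.7
```

servo_tool(
  motion=[
    [[0,0,0,0.3,0],[0,0,0,0.7,0],[0,0,0,1,0],[0,0,0,1,0],[0,0,0,1,0],[0,0,0,1,0],[0,0,0,0,0],[0,0,0,0,0]],
  ],
)

```text
t: 5.25
eef_pos: [0.5561, -0.2547, 0.2279]
tool_rot: [0.001, 0.655, 0.755, 0.001]
contact_force: [-1.1, -0.2, -1.6]
gripper_width: 0.664
grasp_force: 74.9
```

Run:
```python
from h import *
o=bot.get_obs();e=o["eef_pos"];print(np.round(e,4))
for n in("wrist","top","scene"):
    im,d,c=cam(n); P=pts(d,c).reshape(-1,3)
    if n=="wrist": cv2.imwrite("pics/w2.png",im[...,::-1])
    q=P[np.linalg.norm(P[:,:2]-e[:2],axis=1)<.034]
    print(n,np.histogram(q[:,2]-e[2],bins=np.arange(-.06,.03,.005)))
    try: ring(P,e[:2],e[2]-.01,e[2]+.014,.034)
    except Exception as x: print(x)
```

```text
[ 0.5561 -0.2547  0.2279]
wrist (array([   0,    0,    0,    0,    0,    0,  492,  770,  901, 1066, 1075,
       1388, 2385, 5693,  456,  685,  357]), array([-6.00000000e-02, -5.50000000e-02, -5.00000000e-02, -4.50000000e-02,
       -4.00000000e-02, -3.50000000e-02, -3.00000000e-02, -2.50000000e-02,
       -2.00000000e-02, -1.50000000e-02, -1.00000000e-02, -5.00000000e-03,
       -2.77555756e-17,  5.00000000e-03,  1.00000000e-02,  1.50000000e-02,
        2.00000000e-02,  2.50000000e-02]))
10905 circ [ 555.6 -251.2] 33.1 rect [ 556.6 -252.8] [59.6 59.4] mean [ 556.2 -251.2  231.1]
top (array([ 0,  0,  0,  0,  0,  0,  5,  9, 11,  9, 16, 12, 53, 23,  2,  3,  0]), array([-6.00000000e-02, -5.50000000e-02, -5.00000000e-02, -4.50000000e-02,
       -4.00000000e-02, -3.50000000e-02, -3.00000000e-02, -2.50000000e-02,
       -2.00000000e-02, -1.50000000e-02, -1.00000000e-02, -5.00000000e-03,
       -2.77555756e-17,  5.00000000e-03,  1.00000000e-02,  1.50000000e-02,
        2.00000000e-02,  2.50000000e-02]))
106 circ [ 559.2 -236.2] 26.5 rect [ 560.2 -231.3] [16.5 52.7] mean [ 558.6 -230.8  229.6]
scene (array([  0,   0,   0,   0,   0,  19,  72,  55,  67,  75,  74,  79, 145,
        30,  20,  22,  14]), array([-6.00000000e-02, -5.50000000e-02, -5.00000000e-02, -4.50000000e-02,
       -4.00000000e-02, -3.50000000e-02, -3.00000000e-02, -2.50000000e-02,
       -2.00000000e-02, -1.50000000e-02, -1.00000000e-02, -5.00000000e-03,
       -2.77555756e-17,  5.00000000e-03,  1.00000000e-02,  1.50000000e-02,
        2.00000000e-02,  2.50000000e-02]))
344 circ [ 556.2 -255.1] 33.8 rect [ 555.5 -256. ] [65.4 52.5] mean [ 554.6 -263.8  227.9]
```

View pics/w2.png

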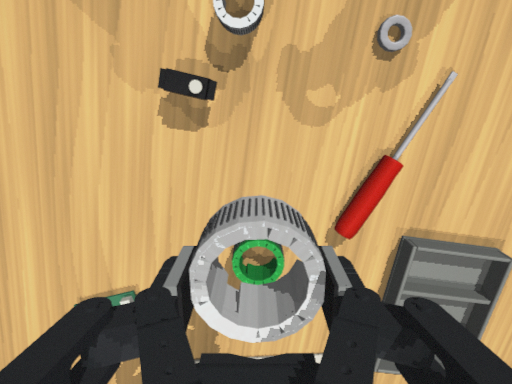

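The wrist view shows the metal collar at (258,267), held level between the fingers. Next I fit its rim for the centre offset and tilt relative to the TCP.

```bash
cat >> h.py <<'E'
def rim(P,e,lo=.000,hi=.010):
    Q=P.reshape(-1,3); q=Q[(np.linalg.norm(Q[:,:2]-e[:2],axis=1)<.034)&(Q[:,2]>e[2]+lo)&(Q[:,2]<e[2]+hi)]
    for _ in range(5):
        s=np.linalg.lstsq(np.c_[q[:,:2]-e[:2],np.ones(len(q))],q[:,2],rcond=None)[0]
        r=q[:,2]-np.c_[q[:,:2]-e[:2],np.ones(len(q))]@s; q=q[abs(r)<max(.0007,2*np.std(r)*.7)]
    # grid score of annulus 21.5..29 centred c
    best=None
    for dx in np.arange(-.005,.0051,.0005):
        for dy in np.arange(-.005,.0051,.0005):
            rr=np.linalg.norm(q[:,:2]-e[:2]-[dx,dy],axis=1); sc=((rr>.0213)&(rr<.0292)).mean()
            if best is None or sc>best[0]+1e-9: best=(sc,dx,dy); L=[(dx,dy)]
            elif abs(sc-best[0])<1e-9: L.append((dx,dy))
    print(len(q),"slope",np.round(s[:2],4),"height-tcp",round(s[2]*1000-e[2]*1000,2),"centre-tcp mm",np.round(np.mean(L,0)*1000,2),best[0])
E
python3 - <<'E'
from h import *
e=bot.get_obs()["eef_pos"]
im,d,c=cam("wrist"); P=pts(d,c); rim(P,e)
np.savez("w2",P=P,e=e,im=im)
E
```

```text
4974 slope [-0.0047  0.0031] height-tcp 5.55 centre-tcp mm [0.5 2. ] 0.9479292320064334
```

servo_tool(
  motion=[
    [[0,0,0.5,0,0],[0,0,1,0,0],[0,0,1,0,0],[0,0,1,0,0],[0,0,1,0,0],[0,0,1,0,0],[0,0,1,0,0],[0,0,1,0,0],[0,0,1,0,0],[0,0,1,0,0],[0,0,1,0,0],[0,0,1,0,0],[0,0,1,0,0],[0,0,0.5,0,0],[0,0,0,0,0],[0,0,0,0,0]],
  ],
)

```text
t: 7.05
eef_pos: [0.5556, 0.2644, 0.2256]
tool_rot: [0.0, 0.655, 0.755, -0.001]
contact_force: [0.2, -1.3, -1.9]
gripper_width: 0.664
grasp_force: 74.8
```

Run:
```python
from h import *
e=bot.get_obs()["eef_pos"]; print(np.round(e,4))
im,d,c=cam("wrist"); P=pts(d,c); rim(P,e)
cv2.imwrite("pics/w3.png",im[...,::-1]); np.savez("w3",P=P,e=e,im=im)
ring(P,(.559,.375),.124,.130,.03);ring(P,(.559,.375),.087,.093,.045)
for n in("top","scene"):
    im,d,c=cam(n); ring(pts(d,c),(.559,.375),.122,.132,.03)
```

```text
[0.5556 0.2644 0.2256]
5008 slope [-0.0042 -0.0007] height-tcp 5.58 centre-tcp mm [0.5 1.5] 0.952276357827476
3138 circ [559.4 376.3] 19.8 rect [559.2 376.3] [38.8 38.7] mean [559.2 376.3 126.9]
2794 circ [559.5 376.7] 34.1 rect [559.7 376. ] [67.2 66.2] mean [558.2 374.9  90.3]
0 circ [0. 0.] 0.0 rect [0. 0.] [0. 0.] mean [nan nan nan]
83 circ [560.8 373.2] 19.4 rect [560.8 374.1] [34. 35.] mean [561.6 372.7 125.7]h.py:13: RuntimeWarning: Mean of empty slice.
  print(len(q),"circ",np.round(mc,1),round(r,1),"rect",np.round(A[0],1),np.round(A[1],1),"mean",np.round(q.mean(0)*1000,1))
  ret = um.true_divide(
```

View pics/w3.png

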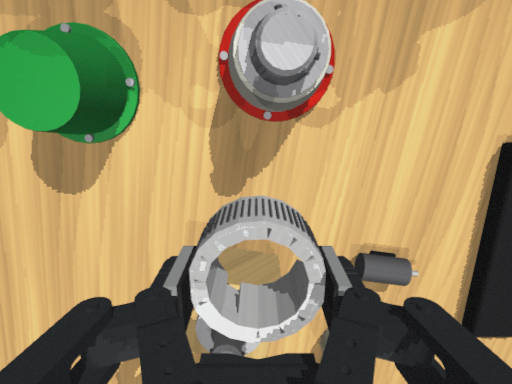

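Stub centre (559.4, 376.2) mm with top at 127 mm, as it should be. The wrist view shows it at (285,45). Now I move over it and come down close to the pins.

servo_tool(
  motion=[
    [[0,0.08,0.75,0,0],[0,0,1,0,0],[0,0,1,0,0],[0,0,0,-0.5,0],[0,0,0,-0.5,0],[0,0,0,-0.5,0],[0,0,0,0,0],[0,0,0,0,0],[0,0,0,0,0]],
  ],
)

```text
t: 8.1
eef_pos: [0.5601, 0.3752, 0.168]
tool_rot: [0.0, 0.656, 0.755, 0.001]
contact_force: [-0.2, 0.1, -1.8]
gripper_width: 0.664
grasp_force: 74.8
```

Run:
```python
from h import *
e=bot.get_obs()["eef_pos"]; print(np.round(e,4))
im,d,c=cam("wrist"); P=pts(d,c); rim(P,e); ring(P,e[:2],.122,.1285,.021)
Q=np.load("w3.npz")["P"].reshape(-1,3)-[.5594,.3762,0]; r=np.hypot(Q[:,0],Q[:,1]); m=(r>.0213)&(r<.0245)&(Q[:,2]>.103)&(Q[:,2]<.1135)
print(np.histogram(np.degrees(np.arctan2(Q[m,1],Q[m,0])),bins=np.arange(-180,181,10))[0])
```

```text
[0.5601 0.3752 0.168 ]
4904 slope [-0.0007  0.0036] height-tcp 5.52 centre-tcp mm [0.5 1.5] 0.9502446982055465
1200 circ [561.2 368.3] 18.0 rect [561.6 366.6] [36. 19.] mean [561.1 367.9 126.9]
[ 0  0  0  0 14 20  0  0  0  0  0  0  0  0  0  0 14 19  0  0  0  0  0  0
  0  0  0  0  8 15  0  0  0  0  0  0]
```

servo_tool(
  motion=[
    [[0,-0.03,-0.015,0,0],[0,0,0,0,0],[0,0,0,-0.2,0],[0,0,0,-0.2,0],[0,0,0,-0.15,0],[0,0,0,-0.05,0],[0,0,0,0,0],[0,0,0,0,0]],
  ],
)

```text
t: 8.95
eef_pos: [0.5579, 0.3748, 0.1424]
tool_rot: [-0.0, 0.655, 0.755, -0.0]
contact_force: [0.7, 0.4, -1.1]
gripper_width: 0.66
grasp_force: 74.9
```

servo_tool(
  motion=[
    [[0,0.02,0,0,0],[0,0,0,-0.04,0],[0,0,0,-0.04,0],[0,0,0,0,0],[0,0,0,0,0]],
  ],
)

```text
t: 9.45
eef_pos: [0.5591, 0.375, 0.1406]
tool_rot: [-0.0, 0.655, 0.755, 0.001]
contact_force: [-2.2, -1.6, 5.9]
gripper_width: 0.663
grasp_force: 75.8
```

Contact on the pins at the expected height (7 N, z = 0.141). Now I turn in small steps and watch for the drop.

servo_tool(
  motion=[
    [[0,0,0,0,0.5],[0,0.002,0,0,0.5],[0,0.002,0,0,0.5],[0,0.002,0,0,0.5],[0,0.002,0,0,0.5],[0,0,0,0,0]],
  ],
)

```text
t: 10.05
eef_pos: [0.5599, 0.3754, 0.1407]
tool_rot: [0.0, 0.535, 0.845, 0.001]
contact_force: [0.4, -0.4, 5.9]
gripper_width: 0.666
grasp_force: 75.5
```

Run:
```python
from h import *
o=bot.get_obs(); print(np.round(o["q"],2),np.round(o["torque"],2),np.round(o["eef_pos"],4))
im,d,c=cam("wrist"); rim(pts(d,c),o["eef_pos"])
```

```text
[-0.91  0.61  0.33  1.67 -0.24  0.9  -0.05] [0.02 0.06 0.05] [0.5599 0.3754 0.1407]
4954 slope [-0.0002  0.0024] height-tcp 5.61 centre-tcp mm [-0.   1.5] 0.9618490109002826
```

servo_tool(
  motion=[
    [[0,0,0,0,0.5],[0,0.002,-0.001,0,0.5],[0,0.002,-0.001,0,0.5],[0,0,0,0,0.5],[0,0,0,0,0.5],[0,0,0,0,0]],
  ],
)

```text
t: 10.7
eef_pos: [0.5602, 0.3754, 0.1407]
tool_rot: [0.001, 0.403, 0.915, 0.001]
contact_force: [0.2, -0.7, 5.0]
gripper_width: 0.664
grasp_force: 75.6
```

servo_tool(
  motion=[
    [[0,0,0,0,0.5],[0,0.002,0.001,0,0.5],[0,0.002,0.001,0,0.5],[0,0.002,0.001,0,0.5],[0,0,0,0,0.5],[0,0,0,0,0]],
  ],
)

```text
t: 11.3
eef_pos: [0.5604, 0.3755, 0.1407]
tool_rot: [0.001, 0.261, 0.965, 0.001]
contact_force: [0.2, 0.4, 5.7]
gripper_width: 0.662
grasp_force: 75.6
```

servo_tool(
  motion=[
    [[0,0,0,0,0.5],[0,0,0.002,0,0.5],[0,0,0.002,0,0.5],[0,0,0.002,0,0.5],[0,0,0,0,0.5],[0,0,0,0,0]],
  ],
)

```text
t: 11.9
eef_pos: [0.5605, 0.3757, 0.1407]
tool_rot: [0.001, 0.114, 0.993, 0.001]
contact_force: [-0.4, 0.3, 6.5]
gripper_width: 0.661
grasp_force: 75.6
```

servo_tool(
  motion=[
    [[0,0,0,0,0.5],[0,0,0.002,0,0.5],[0,0,0.002,0,0.5],[0,0,0.002,0,0.5],[0,0,0,0,0.5],[0,0,0,0,0]],
  ],
)

```text
t: 12.5
eef_pos: [0.5605, 0.376, 0.1407]
tool_rot: [0.001, -0.036, 0.999, 0.001]
contact_force: [0.3, 0.7, 5.8]
gripper_width: 0.659
grasp_force: 75.6
```

Run:
```python
from h import *
o=bot.get_obs(); print(np.round(o["q"],2),np.round(o["torque"],2),np.round(o["eef_pos"],4))
im,d,c=cam("wrist"); P=pts(d,c); rim(P,o["eef_pos"]); ring(P,o["eef_pos"][:2],.124,.129,.021); cv2.imwrite("pics/w4.png",im[...,::-1])
```

```text
[-0.7   0.59  0.03  1.65 -0.02  0.9   0.98] [0.05 0.03 0.14] [0.5605 0.376  0.1407]
4921 slope [0.0006 0.0007] height-tcp 5.72 centre-tcp mm [-1.5 -0. ] 0.9483844747002642
3663 circ [563.6 376.5] 20.3 rect [564.1 376.9] [34.8 39.4] mean [562.6 377.  127.1]
```

View pics/w4.png

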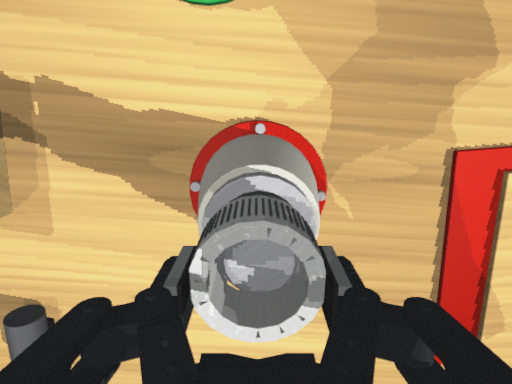

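The wrist view shows the collar round the stem at (258,280), level and turning with the gripper. 1.5 rad are turned, with up to 0.6 rad to go.

servo_tool(
  motion=[
    [[0,0,0,0,0.5],[0,-0.001,0.002,0,0.5],[0,-0.001,0.002,0,0.5],[0,-0.001,0.002,0,0.5],[0,0,0,0,0.5],[0,0,0,0,0]],
  ],
)

```text
t: 13.15
eef_pos: [0.5598, 0.3762, 0.1396]
tool_rot: [0.001, -0.184, 0.983, 0.001]
contact_force: [1.6, 1.2, 0.1]
gripper_width: 0.663
grasp_force: 74.9
```

The force fell to zero and z dropped, so the keyways have met the pins. Now I go down.

servo_tool(
  motion=[
    [[0,0,0,-0.05,0],[0,0,0,-0.05,0],[0,0,0,-0.05,0],[0,0,0,-0.05,0],[0,0,0,0,0]],
  ],
)

```text
t: 13.65
eef_pos: [0.5593, 0.3767, 0.131]
tool_rot: [0.001, -0.185, 0.983, 0.001]
contact_force: [2.8, 6.2, -2.2]
gripper_width: 0.661
grasp_force: 74.9
```

servo_tool(
  motion=[
    [[0,0.005,0.012,-0.05,0],[0,0,0,-0.05,0],[0,0,0,-0.05,0],[0,0,0,-0.05,0],[0,0,0,-0.05,0],[0,0,0,0,0],[0,0,0,0,0]],
  ],
)

```text
t: 14.35
eef_pos: [0.5597, 0.3768, 0.1219]
tool_rot: [0.0, -0.185, 0.983, 0.001]
contact_force: [0.8, 4.0, 5.6]
gripper_width: 0.662
grasp_force: 75.7
```

servo_tool(
  motion=[
    [[0,0,0.005,-0.05,0],[0,0,0,-0.05,0],[0,0,0,-0.03,0],[0,0,0,0,0],[0,0,0,0,0],[0,0,0,0,0]],
  ],
)

```text
t: 14.95
eef_pos: [0.5597, 0.3769, 0.1185]
tool_rot: [0.001, -0.184, 0.983, 0.001]
contact_force: [-2.8, 2.0, 17.5]
gripper_width: 0.661
grasp_force: 76.8
```

Run:
```python
from h import *
o=bot.get_obs(); print(np.round(o["eef_pos"],4),np.round(o["contact_force"],1))
im,d,c=cam("wrist"); P=pts(d,c); rim(P,o["eef_pos"],.001,.008)
```

```text
[0.5597 0.3769 0.1185] [-2.8  2.  17.5]
5510 slope [-0.      0.0001] height-tcp 5.76 centre-tcp mm [-1. -1.] 0.8595281306715064
```

The rim is at 124.3 mm, so the underside is at 90.3 mm against the flange at 90.0. The 17.5 N push is more than the spring's 12 N. It is home and level, so I'm handing it in.

```bash
python3 -c "
from station import bot
print(bot.hand_in())"
```

```text
the job is handed in; nothing more can be done
None
```

The wide collar is on the forearm's wide stub, keyways over the pins, and I handed the job in with the gripper still holding it pushed home (underside measured about 0.3 mm off the flange, 17.5 N on the tool); no verdict came back.

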